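# Shut and lock the filter box of the spray extractor

## Task

The cover of the grey filter box is standing ajar: push it fully shut with the fingertips, then set the fingertips in the slot of each of the two round fasteners on it and turn both a quarter turn clockwise, up to the stop, so that the cover is locked. Only push and turn: do not lift the cover wide open, and leave the ink bottles, the cup and the eraser standing where they are.

Things in the scene. Friction and masses are not known exactly. Their poses are not given: they have to be found in the camera images.
- filter_box: grey metal filter box of a spray extractor, fixed to the table, 200 mm deep (x) x 300 mm wide (y) x 85 mm tall, open on top under its cover; hose spigot at the back. Origin under its centre on the table; x axis from its front to its back, y axis to its left
- cover_press (a point): point on the cover's top face, on its middle line, 185 mm from the hinge line and 19 mm from the front edge, midway between the two fasteners' collars (flat there, 74 mm wide): a good place to push down
- cover (a joint): angle of the light grey cover (204 mm deep, 304 wide, 5 thick), hinged along the box's back top edge (100 mm behind the box's origin, 85 mm up): 0 = fully shut (top face 90 mm above the table), grows as its front edge rises; starts at 0.4 to 0.75. The hinge is stiff: the cover stays where it is left; some 6 N down on its front part closes it
- fastener_l (a joint): turn of the left fastener: 0 = open (slot runs front to back of the box), grows clockwise seen from above, stop at 1.571 = locked (slot parallel to the box's front edge). Starts at 0 to 0.2, rubs with 0.05 N m, stays where left. Its cam tongue under the cover swings under a ledge in the box: it jams if the cover is not down, and holds the cover once turned
- fastener_r (a joint): turn of the right fastener, exactly like the left one: 0 = open, grows clockwise seen from above, stop at 1.571 = locked, starts at 0 to 0.2
- fastener_l_slot (a point): centre of the left fastener's slot floor, on its turning axis; x axis along the slot, z out of the cover. A black dial 80 mm across with a straight slot 34 mm wide, 12 mm deep, right across it (80 mm long). A fixed collar as high as the dial (84 mm inside, 96 outside) stands round it, so it is turned from inside the slot. Floor 94 mm above the table when shut, tops 106
- fastener_r_slot (a point): the same point of the right fastener, of the same size and axes. The two axes lie 145 mm in front of the hinge line, 85 mm left and right of the cover's middle line. Closed fingertips (16 x 25 mm) fit in the slot; set some 23 mm off the axis and swept clockwise round it they push a slot wall and turn the dial; they must sweep 15 to 45 degrees further than the dial, for play and give
- ink_a: dropper ink bottle, 40 mm wide, 70 mm tall, standing left of the box; origin at its foot; a bystander
- ink_b: second dropper ink bottle of the same size, behind the first; origin at its foot; a bystander
- ink_c: third dropper ink bottle of the same size, standing right of the box; origin at its foot; a bystander
- cup: small grey stoneware cup, 72 mm wide, 50 mm tall, in front of the box; origin at its foot; a bystander
- rubber: eraser, 20x42x12 mm, lying in front of the box; origin under its centre; a bystander

How it is judged:
By the outcome, as a careful person would: the job done as asked, in the order asked, and still so for the second after the job is handed in, with the robot touching nothing.
It also fails if it takes over 70 s, if anything falls off the work surface, if the arm or the gripper's body presses on something with over 40 N, if the wrist force passes 120 N, or if a joint passes its speed limit or range.

## Robot

A 6-joint arm with a two-finger parallel gripper is mounted at the origin on a cart in front of the work surface, level with it; the furniture and walls round the work are solid. World frame = base frame: x ahead of the robot, y to its left, z up, the work surface at z = 0. Lengths are in m, angles in rad, forces in N, time in s.
With the tool pointing down it reaches from about 0.3 to 0.875 m from the base axis. Payload 6.4 kg.
Tool frame: the origin (TCP) lies at the very end of the fingers, on their centre line; the grasp point (between the pads) lies 19 mm behind it; z points along the fingers, y is the line along which they close (so a half turn about z gives the same grasp; the last joint's range is limited). The gripper opens to 85 mm and grips with 20 to 120 N. Pads are 22 mm wide; open, the fingers measure 114 mm over their backs; the gripper's body (76 mm by 85 mm) begins 54 mm behind the grasp point. The pads swing forward as they close: fully open they stand 13 mm farther back than shut.
Start: joints at [-1.395, 0.181, 1.607, -0, 1.354, -0.206], TCP at [0.214, -0.534, 0.231] pointing down, gripper open.
Joint ranges: [-2.99, 2.99], [-0.89, 2.07], [0.3, 2.58], [-1.14, 4.28], [0, 2.63], [-3.12, 3.12]. Speed limits (rad/s): [2.57, 2.57, 3.01, 3.14, 3.14, 3.14].

## Interface

Orientations are given as a unit quaternion [w, x, y, z].
In Python, from bench import ctrl gives the robot as it stands.
- The arm moves only by the tool jog_arm, never from a script. Its argument "series" is a list that holds one entry, the list of rows, each a list of 7 numbers: the shift along the tool's x, y, z in mm, then the turn, a rotation vector about the tool's x, y, z in rad, then the finger opening in mm, from 0 to 85.4. In form: [[[tx, ty, tz, rx, ry, rz, gripper], ...]]. A call has exactly 10 rows; each row shifts and turns the commanded pose from where the row before left it, along the tool's axes as they then stand; what a row does not reach is not made up. A row lasts 1/10 s, in which the tool goes at most 50 mm and 8.59 degrees, less where a joint would pass 70% of its speed; a pose out of reach is approached as far as the arm can. A call with a gripper value outside its range is refused whole. The fingers move at their own pace and stop on an object; the grip force is fixed at half the most. Time passes only in rows, so rows that do not move let the fingers close, or fill a call up. It gives the time, the measured TCP pose, the force, the opening and the grip force at its end, in the units of the state.
- ctrl.get_obs(): the state, without advancing time (a new reading comes with each control period).
- ctrl.camera(name): name is "scene" or "top"; returns a dict with "frame" (400x640x3 uint8, blue, green, red), "z_map" (400x640 float32, m along the optical axis (not along the pixel's ray), 0 where there is no reading), "fx", "fy", "cx", "cy" (pixels), "xyz" and "rotation" of the camera in the world. Camera axes: x right, y down, z forward; pixel columns grow to the right and rows downward; lengths in m; the calibration is good to about 2 mm. A picture is of the moment at which its call begins.
- ctrl.hand_in(): hands the job in; it is judged then, once.
The state is a dict: "time_s": time; "q": joint angles; "dq": joint speeds; "joint_efforts": joint torques, N m; "eef_pos": TCP position; "eef_rot": TCP orientation; "wrist_force": force on the tool from outside, world axes, zero at the start; "torque": the same for the moment, N m; "opening": opening from 0.0 (shut) to 1.0 (fully open); "grasp_force": force on a finger pad.
Only numpy, scipy, OpenCV 4.12 (cv2) and the standard library are available. Lean on these libraries where they do the work, as an engineer would, in place of code of your own. Each camera call takes 0.05 s, during which the arm holds its last target. There are 200 camera calls.

## Working session

There is one attempt and no reset: what is moved stays moved. The work goes in short steps, Python scripts to look and compute and a tool call to move; the robot and the scene stay as the last step left them, time stands still between calls to the robot, and variables do not carry over. Pictures are saved under pics/ and viewed, at most 10 in all, crops included, and the job is handed in when it is done.

Besides the shell and the picture viewer there is one more tool, called after "Request:" by a JSON object that holds its "method" and its "body", one argument or row to a line. jog_arm: Moves the arm, as the interface text tells. Its arguments: {"type":"object","properties":{"series":{"type":"array"}},"required":["series"]}

```bash
mkdir -p pics; cat > h.py <<'E'
import numpy as np, cv2
from bench import ctrl
from scipy.spatial.transform import Rotation as R
def cam(n):
    c=ctrl.camera(n); Rm=np.array(c['rotation'],float)
    if Rm.size==4: Rm=R.from_quat(Rm.ravel()[[1,2,3,0]]).as_matrix()
    c['R']=Rm; z=c['z_map']; v,u=np.mgrid[:400,:640]
    p=np.stack([(u-c['cx'])/c['fx']*z,(v-c['cy'])/c['fy']*z,z],-1)
    c['P']=p@Rm.T+np.array(c['xyz']); c['P'][z==0]=np.nan
    return c
def ray(c,u,v,h):
    d=c['R']@np.array([(u-c['cx'])/c['fx'],(v-c['cy'])/c['fy'],1]); o=np.array(c['xyz'])
    return o+d*(h-o[2])/d[2]
E
python3 - <<'E'
from h import *
a,b=cam('top'),cam('scene')
cv2.imwrite('pics/t1.png',a['frame']);cv2.imwrite('pics/s1.png',b['frame'])
for c in (a,b): print(c['xyz'],c['R'].round(3).tolist(),c['fx'])
o=ctrl.get_obs();print({k:np.round(v,3) for k,v in o.items()})
E
```

```text
[0.4670382  0.06411287 0.9950066 ] [[0.012, -0.995, 0.1], [-1.0, -0.013, -0.013], [0.014, -0.1, -0.995]] 419.79266988740585
[0.17401062 0.952205   0.71569964] [[-0.915, -0.215, 0.341], [-0.403, 0.512, -0.758], [-0.012, -0.831, -0.556]] 485.7501423457081
{'time_s': np.float64(0.1), 'q': array([-1.395,  0.181,  1.608,  0.   ,  1.354, -0.206]), 'dq': array([ 0.   , -0.002, -0.003,  0.   ,  0.001,  0.001]), 'joint_efforts': array([ 0.0000e+00, -4.4588e+01, -3.5224e+01, -0.0000e+00,  4.0000e-03,
       -0.0000e+00]), 'eef_pos': array([ 0.214, -0.533,  0.23 ]), 'eef_rot': array([-0.001,  0.982,  0.19 ,  0.   ]), 'wrist_force': array([ 0.421,  0.008, -0.286]), 'torque': array([ 0.029, -0.033, -0.005]), 'grasp_force': np.float64(0.0), 'opening': np.float64(1.0)}
```

View pics/t1.png

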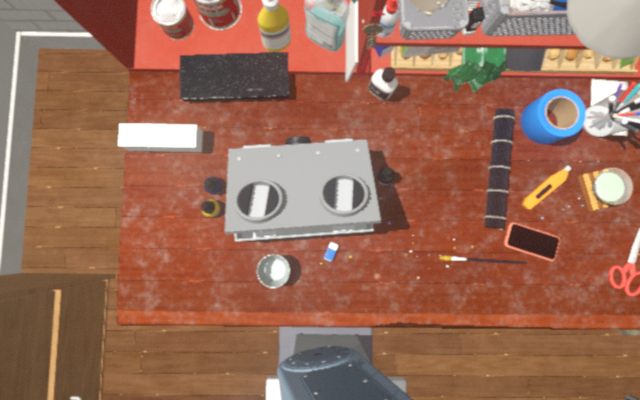

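View pics/s1.png

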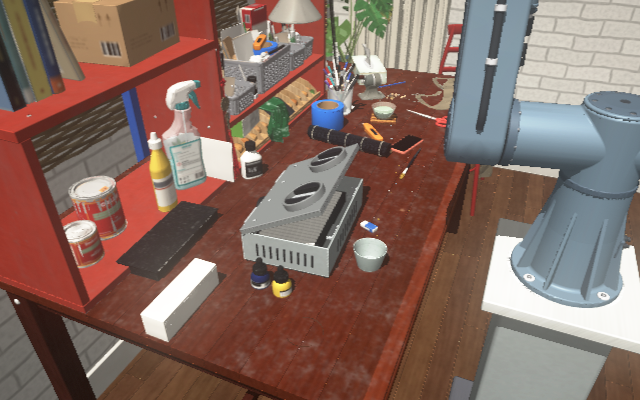

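The top view shows the box with its cover ajar: dials at about (260,200) left and (344,195) right, ink bottles at (214,185)/(210,208) on the left and (388,175) on the right, cup at (274,270), eraser at (331,252). The scene view confirms the cover is hinged at the back.

```bash
python3 - <<'E'
from h import *
c=cam('top');P=c['P'];f=c['frame'].astype(int)
m=np.zeros((400,640),bool);m[135:245,215:385]=1
sat=f.max(2)-f.min(2)
m&=(sat<25)&(P[...,2]>0.075)&(f.mean(2)>90)
p=P[m]
# RANSAC plane
rng=np.random.default_rng(0);best=0
for _ in range(500):
    s=p[rng.choice(len(p),3,False)];n=np.cross(s[1]-s[0],s[2]-s[0])
    if np.linalg.norm(n)<1e-5: continue
    n/=np.linalg.norm(n);i=abs((p-s[0])@n)<.003
    if i.sum()>best: best=i.sum();I=i
q=p[I];c0=q.mean(0);n=np.linalg.svd(q-c0)[2][2];n*=np.sign(n[2])
print('n',n,best,len(p),'tilt',np.arccos(n[2]))
yh=np.cross(n,[0,0,1]);yh/=np.linalg.norm(yh);yh*=np.sign(yh[1]) # hinge dir
print('hinge',yh,'yaw',np.arctan2(-yh[0],yh[1]))
xin=np.cross(yh,n);print('x in cover',xin)
M=(abs((P-c0)@n)<.004)&m
M=cv2.morphologyEx(M.astype(np.uint8)*255,cv2.MORPH_OPEN,np.ones((3,3)))
cn=max(cv2.findContours(M,0,2)[0],key=cv2.contourArea)
mm=np.zeros_like(M);cv2.drawContours(mm,[cn],-1,255,-1)
pp=P[(M>0)&(mm>0)]
a=np.stack([(pp-c0)@xin,(pp-c0)@yh],1).astype(np.float32)
r=cv2.minAreaRect(a*1000);print('rect',r)
ctr=c0+xin*r[0][0]/1000+yh*r[0][1]/1000;print('ctr',ctr)
print('hinge mid',ctr+xin*.102,'front',ctr-xin*.102)
# dial: dark pixels on the cover
d=((f.max(2)<70)&(mm>0)).astype(np.uint8)*255
k,l,st,ce=cv2.connectedComponentsWithStats(cv2.morphologyEx(d,cv2.MORPH_CLOSE,np.ones((3,3))))
for j in range(1,k):
    if st[j,4]>60: print(st[j],ce[j],np.nanmedian(P[l==j],0))
# bystanders
for nme,(u,v,h) in dict(inkA=(210,208,.07),inkB=(214,185,.07),inkC=(388,175,.07),cup=(274,270,.05),rub=(331,252,.012)).items(): print(nme,ray(c,u,v,h).round(3),P[v,u].round(3))
cv2.imwrite('pics/z.png',cv2.resize(c['frame'][125:255,200:400],(800,520),interpolation=2))
E
```

```text
n [0.44602493 0.03782784 0.89422078] 8965 12329 tilt 0.46410893460734287
hinge [-0.08450767  0.99642283 -0.        ] yaw 0.08460857719668802
x in cover [ 0.891022    0.07556851 -0.44762617]
rect ((-2.0583648681640625, -0.685089111328125), (211.19102478027344, 304.2742919921875), 0.0037541494239121675)
ctr [0.58750346 0.08599908 0.13434747]
hinge mid [0.6783877  0.09370707 0.0886896 ] front [0.49661921 0.07829109 0.18000534]
inkA [0.534 0.286 0.07 ] [0.535 0.29  0.053]
inkB [0.585 0.279 0.07 ] [0.587 0.282 0.053]
inkC [ 0.613 -0.108  0.07 ] [ 0.614 -0.109  0.062]
cup [0.399 0.144 0.05 ] [0.395 0.148 0.002]
rub [0.439 0.015 0.012] [0.439 0.015 0.01 ]
```

View pics/z.png

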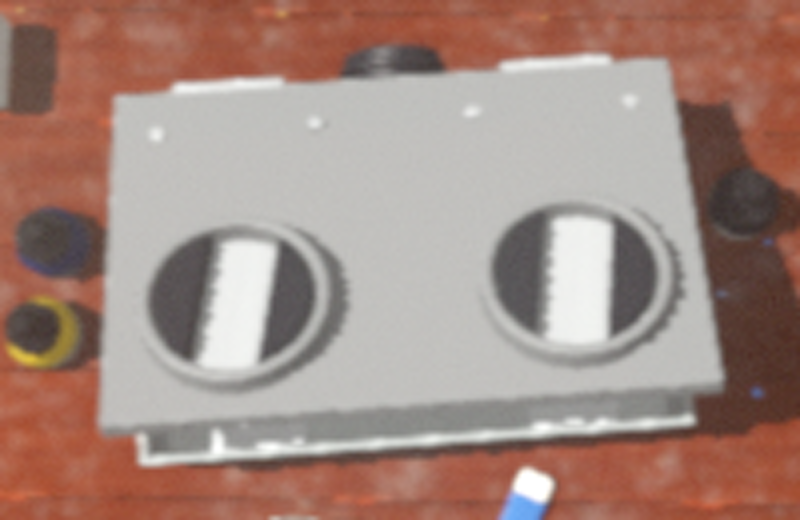

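Request:
{"method": "jog_arm", "body": {
  "series": [
    [[20,-18,-10,0,0,0,0],[25,-23,-10,0,0,0,0],[25,-23,-10,0,0,0,0],[25,-23,-10,0,0,0,0],[25,-23,-10,0,0,0,0],[25,-23,0,0,0,0,0],[25,-23,0,0,0,0,0],[25,-23,0,0,0,0,0],[25,-23,0,0,0,0,0],[25,-23,0,0,0,0,0]]
  ]
}}

```text
time_s: 1.15
eef_pos: [0.358, -0.2321, 0.2812]
eef_rot: [-0.0, 0.982, 0.19, 0.0]
wrist_force: [0.5, 0.1, -0.3]
opening: -0.001
grasp_force: 0.0
```

Request:
{"method": "jog_arm", "body": {
  "series": [
    [[25,-23,0,0,0,-0.14,0],[0,0,0,0,0,-0.14,0],[0,0,0,0,0,-0.14,0],[0,0,0,0,0,-0.14,0],[0,0,0,0,0,-0.14,0],[0,0,0,0,0,-0.14,0],[0,0,0,0,0,-0.14,0],[0,0,0,0,0,-0.14,0],[0,0,0,0,0,-0.14,0],[0,0,0,0,0,-0.14,0]]
  ]
}}

```text
time_s: 2.15
eef_pos: [0.3723, -0.2027, 0.2811]
eef_rot: [-0.0, 0.626, 0.779, 0.0]
wrist_force: [-0.3, 0.4, 0.9]
opening: 0.001
grasp_force: 0.0
```

Request:
{"method": "jog_arm", "body": {
  "series": [
    [[0,0,0,0,0,-0.145,0],[0,0,0,0,0,-0.145,0],[0,0,0,0,0,-0.145,0],[0,0,0,0,0,-0.145,0],[0,0,0,0,0,-0.145,0],[0,0,0,0,0,-0.145,0],[0,0,0,0,0,-0.145,0],[0,0,0,0,0,-0.145,0],[0,0,0,0,0,-0.145,0],[0,0,0,0,0,-0.138,0]]
  ]
}}

```text
time_s: 3.15
eef_pos: [0.3723, -0.2027, 0.281]
eef_rot: [-0.0, -0.045, 0.999, 0.0]
wrist_force: [-0.9, 0.3, -0.1]
opening: 0.0
grasp_force: 0.0
```

Request:
{"method": "jog_arm", "body": {
  "series": [
    [[-18,30,0,0,0,0,0],[-18,30,0,0,0,0,0],[-18,30,0,0,0,0,0],[-18,30,0,0,0,0,0],[-18,30,0,0,0,0,0],[-18,30,0,0,0,0,0],[-18,30,0,0,0,0,0],[-18,30,0,0,0,0,0],[-18,30,0,0,0,0,0],[0,0,0,0,0,0,0]]
  ]
}}

```text
time_s: 4.15
eef_pos: [0.5121, 0.0829, 0.2809]
eef_rot: [-0.0, -0.044, 0.999, 0.001]
wrist_force: [-1.0, -0.9, 0.0]
opening: 0.001
grasp_force: 0.0
```

Request:
{"method": "jog_arm", "body": {
  "series": [
    [[0,0,25,0,0,0,0],[0,0,25,0,0,0,0],[0,0,25,0,0,0,0],[0,0,15,0,0,0,0],[0,0,10,0,0,0,0],[0,0,8,0,0,0,0],[0,0,8,0,0,0,0],[0,0,8,0,0,0,0],[0,0,8,0,0,0,0],[0,0,8,0,0,0,0]]
  ]
}}

```text
time_s: 5.15
eef_pos: [0.5116, 0.0796, 0.1411]
eef_rot: [0.0, -0.042, 0.999, -0.0]
wrist_force: [-1.3, -0.1, 2.9]
opening: -0.006
grasp_force: 1.3
```

Request:
{"method": "jog_arm", "body": {
  "series": [
    [[0,0,8,0,0,0,0],[0,0,8,0,0,0,0],[0,0,8,0,0,0,0],[0,0,8,0,0,0,0],[0,0,8,0,0,0,0],[0,0,5,0,0,0,0],[0,0,3,0,0,0,0],[0,0,2,0,0,0,0],[0,0,1,0,0,0,0],[0,0,0,0,0,0,0]]
  ]
}}

```text
time_s: 6.15
eef_pos: [0.5117, 0.0797, 0.0903]
eef_rot: [0.0, -0.042, 0.999, 0.0]
wrist_force: [-0.5, -0.1, 0.6]
opening: -0.0
grasp_force: 0.0
```

Request:
{"method": "jog_arm", "body": {
  "series": [
    [[0,0,1,0,0,0,0],[0,0,1,0,0,0,0],[0,0,1,0,0,0,0],[0,0,1,0,0,0,0],[0,0,0,0,0,0,0],[0,0,0,0,0,0,0],[0,0,0,0,0,0,0],[0,0,0,0,0,0,0],[0,0,0,0,0,0,0],[0,0,0,0,0,0,0]]
  ]
}}

```text
time_s: 7.15
eef_pos: [0.512, 0.0797, 0.0898]
eef_rot: [0.0, -0.042, 0.999, -0.0]
wrist_force: [-13.6, -0.3, 29.3]
opening: -0.001
grasp_force: 15.0
```

Request:
{"method": "jog_arm", "body": {
  "series": [
    [[0,0,-20,0,0,0,0],[0,0,-30,0,0,0,0],[0,0,-30,0,0,0,0],[20,0,-20,0,0,0,0],[30,0,0,0,0,0,0],[30,0,0,0,0,0,0],[30,0,0,0,0,0,0],[30,0,0,0,0,0,0],[30,0,0,0,0,0,0],[0,0,0,0,0,0,0]]
  ]
}}

```text
time_s: 8.15
eef_pos: [0.3396, 0.0658, 0.1859]
eef_rot: [-0.0, -0.042, 0.999, -0.0]
wrist_force: [-0.4, -0.7, 0.1]
opening: -0.002
grasp_force: 0.0
```

```bash
cat > m.py <<'E'
from h import *
import sys
c=cam('top');P=c['P'];f=c['frame'].astype(int)
cv2.imwrite('pics/%s.png'%sys.argv[1],cv2.resize(c['frame'][125:275,200:400],(800,600),interpolation=2))
np.save('P.npy',P);cv2.imwrite('raw.png',c['frame'])
m=np.zeros((400,640),bool);m[125:260,205:400]=1
sat=f.max(2)-f.min(2)
M=m&(sat<25)&(abs(P[...,2]-.09)<.006)&(f.mean(2)>90)
M=cv2.morphologyEx(M.astype(np.uint8)*255,cv2.MORPH_OPEN,np.ones((3,3)))
cn=max(cv2.findContours(M,0,2)[0],key=cv2.contourArea)[:,0]
g=np.array([ray(c,u,v,.09)[:2]*1000 for u,v in cn],np.float32)
r=cv2.minAreaRect(g);print('cover rect',r)
z=P[...,2][M>0];print('z pct',np.percentile(z,[5,50,95]))
hull=np.zeros_like(M);cv2.fillConvexPoly(hull,cv2.convexHull(cn),255)
# slot floors: bright inside dials ; dials: dark
for nme,thr in (('bright',f.min(2)>205),('dark',f.max(2)<95)):
    k,l,st,ce=cv2.connectedComponentsWithStats((thr&(hull>0)).astype(np.uint8))
    for j in range(1,k):
        if st[j,4]>80:
            vu=np.argwhere(l==j); h=.094 if nme=='bright' else .106
            w=np.array([ray(c,u,v,h)[:2]*1000 for v,u in vu],np.float32)
            rr=cv2.minAreaRect(w);d=np.linalg.svd(w-w.mean(0),full_matrices=False)[2][0]
            print(nme,st[j].tolist(),'mean',w.mean(0).round(1),'rect',np.round(rr[0],1),np.round(rr[1],1),'ang',round(np.arctan2(d[1]*np.sign(d[0]),abs(d[0])),3),'z',np.nanmedian(P[...,2][l==j]).round(4))
print(np.round(ctrl.get_obs()['eef_pos'],4))
E
python3 m.py z2
```

```text
cover rect ((575.5479736328125, 84.97107696533203), (209.02598571777344, 303.2632751464844), 4.877326488494873)
z pct [0.08739972 0.09018532 0.09376232]
bright [230, 145, 85, 97, 4219] mean [573.  161.5] rect [570.9 149.9] [204.6 171.5] ang 0.583 z 0.0901
bright [335, 189, 15, 37, 444] mean [536.5  -5.1] rect [537.6  -5.4] [27.6 78.9] ang -0.076 z 0.094
bright [256, 195, 16, 38, 467] mean [522.5 164.8] rect [522.1 165.1] [28.1 80. ] ang -0.072 z 0.0938
dark [352, 193, 8, 29, 109] mean [535.5 -31.7] rect [537.2 -31.3] [59.7 14.9] ang -0.031 z 0.1061
[0.3415 0.0656 0.1865]
```

View pics/z2.png

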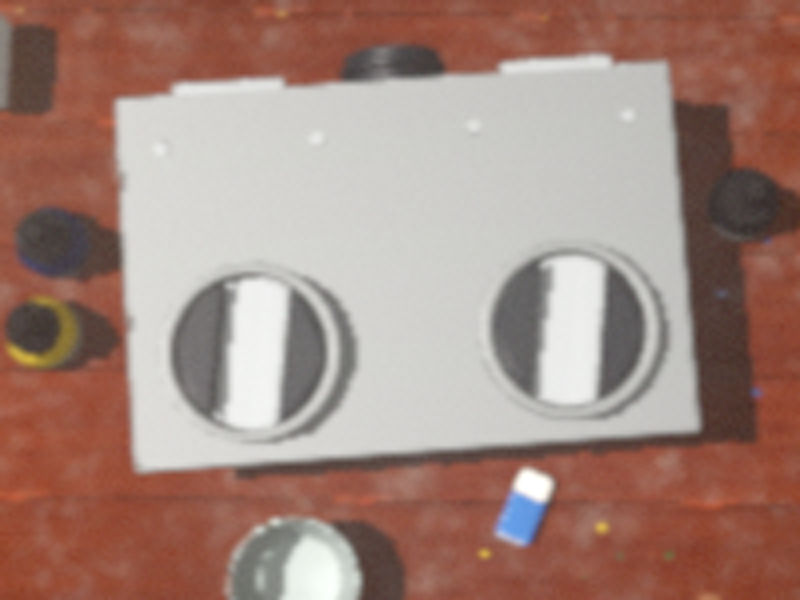

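The cover now lies flat at z = 0.090. The slots, centred at about (258,214) and (342,208) in the full image, are both turned about 0.16 already. Their centres agree with the given dimensions to about 1.5 mm. Next is the left dial.

Request:
{"method": "jog_arm", "body": {
  "series": [
    [[0,0,0,0,0,0.08,0],[0,0,0,0,0,0.078,0],[-25,19,0,0,0,0,0],[-25,19,0,0,0,0,0],[-25,19,0,0,0,0,0],[-25,19,0,0,0,0,0],[-25,19,0,0,0,0,0],[-25,18,0,0,0,0,0],[0,0,20,0,0,0,0],[0,0,20,0,0,0,0]]
  ]
}}

```text
time_s: 9.2
eef_pos: [0.5026, 0.1679, 0.1458]
eef_rot: [0.001, 0.037, 0.999, 0.0]
wrist_force: [0.2, -0.4, -0.4]
opening: -0.0
grasp_force: 0.0
```

Request:
{"method": "jog_arm", "body": {
  "series": [
    [[0,0,20,0,0,0,0],[0,0,10,0,0,0,0],[0,0,0,0,0,0,0],[0,0,0,0,0,0,0],[0,0,0,0,0,0,0],[0,0,0,0,0,0,0],[0,0,0,0,0,0,0],[0,0,0,0,0,0,0],[0,0,0,0,0,0,0],[0,0,0,0,0,0,0]]
  ]
}}

```text
time_s: 10.2
eef_pos: [0.5, 0.167, 0.1164]
eef_rot: [0.0, 0.037, 0.999, 0.0]
wrist_force: [-0.8, -1.2, -0.0]
opening: 0.0
grasp_force: 0.0
```

```bash
python3 -c "
from h import *
o=ctrl.get_obs();print(o['eef_pos'],o['eef_rot'],2*np.arctan2(o['eef_rot'][2],o['eef_rot'][1]),o['q'].round(3))"
```

```text
[0.50003115 0.16700995 0.1163677 ] [5.60321033e-05 3.74103665e-02 9.99299986e-01 1.46441644e-05] 3.0667544570379848 [ 0.097  0.211  1.823  0.     1.107 -1.399]
```

Request:
{"method": "jog_arm", "body": {
  "series": [
    [[0,0,5,0,0,0,0],[0,0,5,0,0,0,0],[0,0,5,0,0,0,0],[0,0,4,0,0,0,0],[0,0,0,0,0,0,0],[0,0,0,0,0,0,0],[0,0,0,0,0,0,0],[0,0,0,0,0,0,0],[0,0,0,0,0,0,0],[0,0,0,0,0,0,0]]
  ]
}}

```text
time_s: 11.2
eef_pos: [0.5001, 0.167, 0.0974]
eef_rot: [0.0, 0.037, 0.999, 0.0]
wrist_force: [0.6, 0.2, -1.1]
opening: 0.0
grasp_force: 0.0
```

It's in the slot with no contact. Now the sweep.

Request:
{"method": "jog_arm", "body": {
  "series": [
    [[-0.2,3.2,0,0,0,0.14,0],[-0.2,3.2,0,0,0,0.14,0],[-0.2,3.2,0,0,0,0.14,0],[-0.2,3.2,0,0,0,0.14,0],[-0.2,3.2,0,0,0,0.14,0],[-0.2,3.2,0,0,0,0.14,0],[-0.2,3.2,0,0,0,0.14,0],[-0.2,3.2,0,0,0,0.14,0],[-0.2,3.2,0,0,0,0.14,0],[-0.2,3.2,0,0,0,0.14,0]]
  ]
}}

```text
time_s: 12.2
eef_pos: [0.5198, 0.1886, 0.0971]
eef_rot: [-0.001, 0.674, 0.738, -0.001]
wrist_force: [-2.7, 1.0, 1.8]
opening: -0.004
grasp_force: 1.1
```

Request:
{"method": "jog_arm", "body": {
  "series": [
    [[-0.2,3.2,0,0,0,0.14,0],[-0.2,3.2,0,0,0,0.14,0],[-0.1,1.6,0,0,0,0.07,0],[0,0,0,0,0,0,0],[0,0,0,0,0,0,0],[0,0,0,0,0,0,0],[0,0,0,0,0,0,0],[0,0,0,0,0,0,0],[0,0,0,0,0,0,0],[0,0,0,0,0,0,0]]
  ]
}}

```text
time_s: 13.2
eef_pos: [0.5262, 0.1888, 0.0968]
eef_rot: [-0.002, 0.791, 0.612, -0.001]
wrist_force: [-7.2, 3.7, 2.6]
opening: 0.0
grasp_force: 3.8
```

```bash
python3 -c "
from h import *
o=ctrl.get_obs();p=o['eef_pos']*1000-[522.7,165.6,0];yaw=2*np.arctan2(o['eef_rot'][2],o['eef_rot'][1]);print(p,np.hypot(*p[:2]),'orbit',np.pi+.085-(np.arctan2(p[1],p[0])%6.283),'toolturn',np.pi+.085-yaw,o['wrist_force'],o['torque'])"
```

```text
[ 3.47393477 23.17387562 96.82803872] 23.432813189775292 orbit 1.8045956822739249 toolturn 1.909256033285317 [-7.24376023  3.67024234  2.56294887] [0.71809529 1.14728266 0.04400787]
```

Request:
{"method": "jog_arm", "body": {
  "series": [
    [[-0.1,1.6,0,0,0,0.07,0],[-0.1,1.6,0,0,0,0.07,0],[-0.1,1.6,0,0,0,0.07,0],[-0.1,1.6,0,0,0,0.07,0],[0,0,0,0,0,0,0],[0,0,0,0,0,0,0],[0,0,0,0,0,0,0],[0,0,0,0,0,0,0],[0,0,0,0,0,0,0],[0,0,0,0,0,0,0]]
  ]
}}

```text
time_s: 14.2
eef_pos: [0.5272, 0.1882, 0.0958]
eef_rot: [-0.005, 0.868, 0.496, -0.005]
wrist_force: [-21.7, 10.9, 11.9]
opening: -0.001
grasp_force: 11.8
```

```bash
python3 -c "
from h import *
o=ctrl.get_obs();p=o['eef_pos']*1000-[522.7,165.6,0];yaw=2*np.arctan2(o['eef_rot'][2],o['eef_rot'][1]);print(p,np.hypot(*p[:2]),'orbit',np.pi+.085-(np.arctan2(p[1],p[0])%6.283),'toolturn',np.pi+.085-yaw,o['wrist_force'],o['torque'])"
```

```text
[ 4.48118668 22.58086068 95.80392963] 23.02121419759953 orbit 1.8517016928666556 toolturn 2.1883226435713654 [-21.74302195  10.94815843  11.88104142] [1.82068545 3.49455499 0.08591594]
```

Request:
{"method": "jog_arm", "body": {
  "series": [
    [[-0.2,-3.2,0,0,0,-0.14,0],[-0.2,-3.2,0,0,0,-0.14,0],[0,0,0,0,0,0,0],[0,0,-5,0,0,0,0],[0,0,-15,0,0,0,0],[0,0,-20,0,0,0,0],[0,0,0,0,0,-0.14,0],[0,0,0,0,0,-0.14,0],[0,0,0,0,0,-0.14,0],[0,0,0,0,0,-0.14,0]]
  ]
}}

```text
time_s: 15.2
eef_pos: [0.5295, 0.1876, 0.1391]
eef_rot: [0.001, 0.589, 0.808, 0.001]
wrist_force: [0.5, 0.2, -0.4]
opening: -0.0
grasp_force: 0.0
```

Request:
{"method": "jog_arm", "body": {
  "series": [
    [[0,0,0,0,0,-0.14,0],[0,0,0,0,0,-0.14,0],[0,0,0,0,0,-0.14,0],[0,0,0,0,0,-0.14,0],[0,0,0,0,0,-0.14,0],[0,0,0,0,0,-0.14,0],[0,0,0,0,0,-0.14,0],[0,0,0,0,0,-0.14,0],[0,0,0,0,0,-0.07,0],[0,0,0,0,0,0,0]]
  ]
}}

```text
time_s: 16.2
eef_pos: [0.5294, 0.1876, 0.1389]
eef_rot: [0.001, 0.037, 0.999, 0.0]
wrist_force: [-0.2, 0.8, 0.4]
opening: -0.001
grasp_force: 0.0
```

```bash
cat > d.py <<'E'
from h import *
o=ctrl.get_obs();r=o['eef_rot'];print(o['eef_pos'],r.round(4),o['wrist_force'].round(1))
Rm=R.from_quat([r[1],r[2],r[3],r[0]]).as_matrix()
print('yaw err(rz)',2*np.arctan2(r[2],r[1])-3.0667,'shift',(Rm.T@(np.array([.5144,-.0025,o['eef_pos'][2]])-o['eef_pos'])*1000).round(1))
E
python3 d.py; python3 m.py z3
```

```text
[0.52944051 0.18762986 0.13885616] [1.200e-03 3.720e-02 9.993e-01 2.000e-04] [-0.2  0.8  0.4]
yaw err(rz) 0.00037711098539938703 shift [ 8.000e-01 -1.907e+02 -1.000e-01]
cover rect ((575.5519409179688, 84.90979766845703), (208.949951171875, 303.22271728515625), 4.911296844482422)
z pct [0.08749048 0.09017254 0.09343199]
bright [230, 145, 79, 56, 1518] mean [611.2 134.8] rect [621.3 147.4] [186.8  81.9] ang 0.77 z 0.0902
bright [338, 189, 13, 11, 118] mean [565.5  -6.9] rect [566.   -7.6] [21.7 26.1] ang -1.337 z 0.0942
bright [269, 228, 37, 11, 182] mean [477.9 115.3] rect [481.4 114.4] [19.9 77. ] ang -1.472 z 0.09
dark [259, 160, 19, 55, 306] mean [561.8 159. ] rect [578.3 156.9] [119.5  28.9] ang 0.271 z 0.4707
dark [323, 191, 12, 33, 235] mean [534.8  25.4] rect [537.2  27. ] [22.8 68.3] ang -0.042 z 0.1057
dark [349, 193, 13, 32, 281] mean [533.6 -30.1] rect [533.4 -31.4] [24.4 66.4] ang -0.113 z 0.1057
[0.5293 0.1876 0.1386]
```

View pics/z3.png

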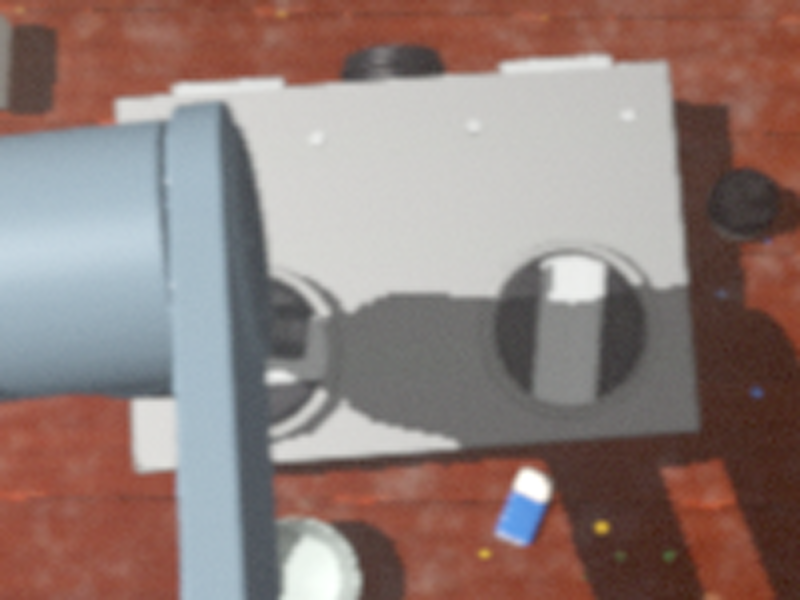

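The left slot now runs across the box, with its open end at about (278,210) in the full image. On to the right dial.

Request:
{"method": "jog_arm", "body": {
  "series": [
    [[0,-24,0,0,0,0,0],[0,-24,0,0,0,0,0],[0,-24,0,0,0,0,0],[0,-24,0,0,0,0,0],[0,-24,0,0,0,0,0],[0,-24,0,0,0,0,0],[0,-24,0,0,0,0,0],[1,-22.5,0,0,0,0,0],[0,0,22,0,0,0,0],[0,0,0,0,0,0,0]]
  ]
}}

```text
time_s: 17.25
eef_pos: [0.5118, -0.0028, 0.1139]
eef_rot: [-0.002, 0.039, 0.999, 0.0]
wrist_force: [0.2, 0.4, 0.1]
opening: -0.003
grasp_force: 0.0
```

```bash
python3 d.py
```

```text
[ 0.51178759 -0.00276665  0.11385724] [-1.600e-03  3.910e-02  9.992e-01  4.000e-04] [0.2 0.4 0.1]
yaw err(rz) -0.00333930624265788 shift [-2.6  0.5 -0. ]
```

Request:
{"method": "jog_arm", "body": {
  "series": [
    [[0,0,0,0,0,0,0],[0,0,0,0,0,0,0],[0,0,0,0,0,0,0],[0,0,5,0,0,0,0],[0,0,5,0,0,0,0],[0,0,5,0,0,0,0],[0,0,4,0,0,0,0],[0,0,0,0,0,0,0],[0,0,0,0,0,0,0],[0,0,0,0,0,0,0]]
  ]
}}

```text
time_s: 18.25
eef_pos: [0.5133, -0.0024, 0.0964]
eef_rot: [0.0, 0.037, 0.999, -0.0]
wrist_force: [0.8, -0.3, -1.4]
opening: -0.004
grasp_force: 0.0
```

```bash
python3 d.py
```

```text
[ 0.51334446 -0.0024069   0.09642645] [ 1.000e-04  3.740e-02  9.993e-01 -0.000e+00] [ 0.8 -0.3 -1.4]
yaw err(rz) 7.181558699143054e-05 shift [-1.1 -0.   0. ]
```

Good: it's in the slot without contact, at r ≈ 24 mm.

Request:
{"method": "jog_arm", "body": {
  "series": [
    [[-1,0,0,0,0,0,0],[-0.2,3.2,0,0,0,0.14,0],[-0.2,3.2,0,0,0,0.14,0],[-0.2,3.2,0,0,0,0.14,0],[-0.2,3.2,0,0,0,0.14,0],[-0.2,3.2,0,0,0,0.14,0],[-0.2,3.2,0,0,0,0.14,0],[-0.2,3.2,0,0,0,0.14,0],[-0.2,3.2,0,0,0,0.14,0],[-0.2,3.2,0,0,0,0.14,0]]
  ]
}}

```text
time_s: 19.25
eef_pos: [0.531, 0.0185, 0.0962]
eef_rot: [-0.001, 0.621, 0.784, -0.0]
wrist_force: [-3.1, 0.9, 1.0]
opening: -0.0
grasp_force: 1.1
```

Request:
{"method": "jog_arm", "body": {
  "series": [
    [[-0.2,3.2,0,0,0,0.14,0],[-0.2,3.2,0,0,0,0.14,0],[-0.2,3.2,0,0,0,0.14,0],[-0.1,1.6,0,0,0,0.07,0],[-0.1,1.6,0,0,0,0.07,0],[-0.1,1.6,0,0,0,0.07,0],[-0.1,1.6,0,0,0,0.07,0],[0,0,0,0,0,0,0],[0,0,0,0,0,0,0],[0,0,0,0,0,0,0]]
  ]
}}

```text
time_s: 20.25
eef_pos: [0.5409, 0.0196, 0.0949]
eef_rot: [-0.006, 0.85, 0.526, -0.005]
wrist_force: [-19.7, 10.2, 11.7]
opening: -0.0
grasp_force: 11.0
```

Request:
{"method": "jog_arm", "body": {
  "series": [
    [[-0.1,1.6,0,0,0,0.07,0],[0,0,0,0,0,0,0],[0,0,0,0,0,0,0],[0,0,0,0,0,0,0],[-0.2,-3.2,0,0,0,-0.14,0],[-0.2,-3.2,0,0,0,-0.14,0],[0,0,0,0,0,0,0],[0,0,-5,0,0,0,0],[0,0,-20,0,0,0,0],[0,0,-30,0,0,0,0]]
  ]
}}

```text
time_s: 21.25
eef_pos: [0.5416, 0.0183, 0.1507]
eef_rot: [-0.001, 0.791, 0.612, -0.001]
wrist_force: [0.2, -0.3, -0.9]
opening: 0.003
grasp_force: 0.0
```

Request:
{"method": "jog_arm", "body": {
  "series": [
    [[0,0,-30,0,0,0,0],[0,0,-20,0,0,0,0],[-8,-31,0,0,0,0,0],[-8,-31,0,0,0,0,0],[-8,-31,0,0,0,0,0],[-8,-31,0,0,0,0,0],[-8,-31,0,0,0,0,0],[-8,-31,0,0,0,0,0],[0,0,0,0,0,0,0],[0,0,0,0,0,0,0]]
  ]
}}

```text
time_s: 22.25
eef_pos: [0.3512, 0.0181, 0.2023]
eef_rot: [0.001, 0.791, 0.612, 0.001]
wrist_force: [0.9, -0.8, -0.8]
opening: 0.003
grasp_force: 0.0
```

```bash
python3 m.py z4
```

```text
cover rect ((575.5479736328125, 84.97107696533203), (209.02598571777344, 303.2632751464844), 4.877326488494873)
z pct [0.08750527 0.09020559 0.09374274]
bright [230, 145, 90, 97, 4709] mean [572.7 154.4] rect [571.3 144.2] [205.  183.1] ang 0.677 z 0.0901
bright [326, 199, 35, 17, 488] mean [537.4  -4.3] rect [537.7  -5.1] [31.2 73.9] ang -1.488 z 0.0941
bright [246, 204, 38, 18, 548] mean [523.1 162.5] rect [523.6 162.8] [34.4 79.5] ang -1.488 z 0.0941
[0.3517 0.0181 0.2022]
```

View pics/z4.png

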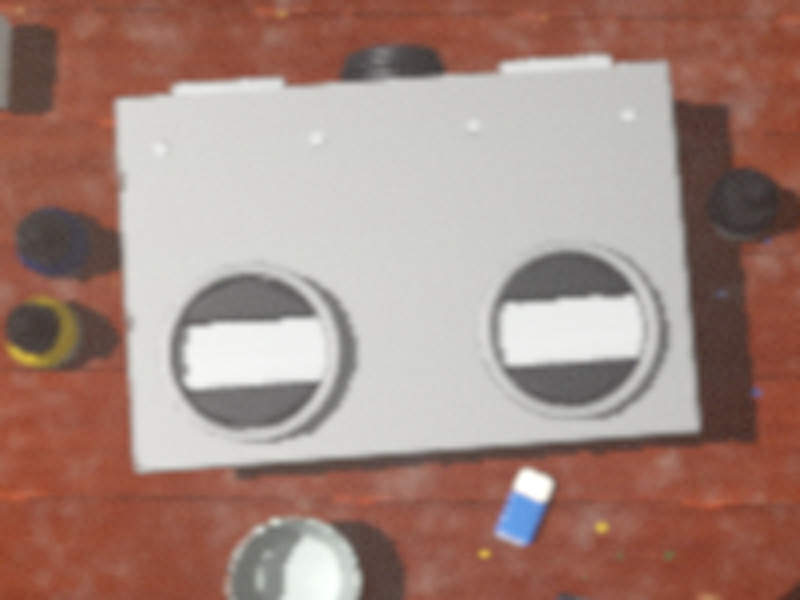

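Both slots, at about (264,213) and (343,208) in the full image, run parallel to the front edge. Their angle of -1.488 rad equals the box yaw of 0.085 minus 1.571, so both are at the stop. The cover is flat and the bystanders haven't moved.

```bash
python3 -c "
from bench import ctrl
print(ctrl.hand_in())"
```

```text
the job is handed in; nothing more can be done
None
```

The cover is pushed fully shut, both fasteners are turned clockwise to the stop, the bottles, cup and eraser are where they were, and the job was handed in at about 22 s.

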